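# Run a fingertip along the row of cover caps

### The arm

A 6-joint arm with a two-finger parallel gripper is mounted at the origin on the work surface. World frame = base frame: x ahead of the robot, y to its left, z up, the work surface at z = 0. Lengths are in m, angles in degrees, forces in N, time in s.
With the tool pointing down it reaches from about 0.4 to 0.825 m from the base axis. Payload 7 kg.
Tool frame: the origin (TCP) lies midway between the tips of the shut fingers; the grasp point (between the pads) lies 19 mm behind it; z points along the fingers, y is the line along which they close (so a half turn about z gives the same grasp; the last joint's range is limited). The gripper opens to 88 mm and grips with 3 to 60 N. Pads are 19 mm wide; open, the fingers measure 130 mm over their backs; the gripper's body (78 mm by 193 mm) begins 47 mm behind the grasp point.
Start: joints at [-54.139, 20.546, 0.682, 0, -70.136, -16.507], TCP at [0.224, -0.637, 0.227] pointing down, gripper open.
Joint ranges: [-176.03, 176.03], [-82.01, 121.73], [-58.28, 71.71], [-173.87, 95.51], [-174.79, -0.11], [-173.66, 173.66]. Speed limits (degrees/s): [136.94, 136.94, 172.46, 180, 180, 180].

### API

Orientations are given as a 3x3 rotation matrix whose columns are the frame's x, y, z axes.
In Python, from rig import robot gives the robot as it stands. Calls block until the motion is done:
- robot.goto(position, orientation): joint-space move of the TCP to a pose.
- robot.servo_line(position, ori=None, speed=0.15): straight line of the TCP; ori=None keeps the orientation; speed is the mean speed in m/s.
- robot.movej(angles): joint-space move.
- robot.move_gripper(opening): opening from 0.0 (shut) to 1.0 (fully open); the grip force is fixed at half the most; returns when the fingers have stopped.
- robot.dwell(seconds).
- robot.ik(position, orientation): joint angles nearest the present ones, or None.
- robot.grab_frame(name): name is "scene" or "side" or "wrist"; returns (picture, depth): 420x560x3 uint8, red, green, blue; 420x560 float32, m along the optical axis (not along the pixel's ray), 0 where there is no reading.
- robot.camera_info(name): a dict with "vfov" (degrees; the focal length in pixels is half the picture's height over the tangent of half this angle, whatever the lens; pixels are square), "cx", "cy" (the principal point, pixels), "k1" (the pictures are not rectified: a ray, as slopes to the right and down, at radius r is drawn at 1 + k1 r^2 times it, then the intrinsics apply), "view" (4x4, takes a point from world to camera coordinates); the wrist camera has in their place "T_tool_cam" (4x4, takes a point from camera to tool coordinates, whose origin is the TCP and whose axes are the flange's). Camera axes: x right, y down, z forward; pixel columns grow to the right and rows downward; lengths in m; the calibration is good to about 2 mm. A picture is of the moment at which its call begins: read the wrist's pose just before it. camera_info takes no time and is no camera call.
A pose or a line that the arm cannot do raises robot.Unreachable and nothing moves.
- robot.job_done(): hands the job in; it is judged then, once.
Readings, each from a call of its own:
- robot.read_t(): time.
- robot.read_qpos(): joint angles.
- robot.read_qvel(): joint speeds.
- robot.read_effort(): joint torques, N m.
- robot.read_position(): TCP position.
- robot.read_tcp_rot(): TCP orientation.
- robot.read_force(): force on the tool from outside, world axes, zero at the start.
- robot.read_ft_torque(): the same for the moment, N m.
- robot.read_grip_width(): opening from 0.0 (shut) to 1.0 (fully open).
- robot.read_finger_force(): force on a finger pad.
Only numpy, scipy, OpenCV 4.12 (cv2) and the standard library are available. Lean on these libraries where they do the work, as an engineer would, in place of code of your own. Each camera call takes 0.05 s, during which the arm holds its last target. There are 200 camera calls.

### The job

Run a fingertip along the row of five brown cover caps on the white panel, from either end to the other in one pass and one cap after the next, pressing each gently down until it is fully home on the panel. Once the first is home keep the fingertip low over the row, within about 40 mm of the caps, until the last one is home, then lift away. Do not pull any cap up, and leave the pencil, glue bottle, air screwdriver and cap tray where they are.

Things in the scene. Friction and masses are not known exactly. Their poses are not given: they have to be found in the camera images.
- jig: Plywood jig fixed level on the bench, 250 x 460 x 18 mm, with a white panel 170 x 400 x 18 mm clamped on it; panel face 36 mm above the bench. Origin on the bench under the middle of both; z up, y along the 400 mm length and the row of caps, x across. The row lies at x = -50 mm. Two red-handled clamps at y = +-140 mm, x above 58 mm, rise to 60 mm above the bench; wooden stops are lower than the panel.
- glue_bottle: Bystander: white glue bottle with a yellow label and a pointed nozzle, 64 mm across, 185 mm tall, standing on the bench off one end of the jig. Origin at the centre of its underside.
- air_driver: Bystander: red and black pistol-grip air screwdriver lying on its side on the bench off the other end of the jig, about 190 x 155 x 40 mm. Origin at the underside of its barrel, which runs along its x; the handle runs to -y.
- cap_tray: Bystander: small open blue tray of spare caps, 70 x 120 x 35 mm, on the bench between the clamp handles. Origin at the centre of its underside.
- pencil: Bystander: flat red carpenter's pencil, 13 x 165 x 8 mm, lying loose on the white panel beside the row, about 60 mm from it and roughly along it. Origin at the middle of its underside; its length is along its y.
- cap1_top (a point): Top centre of cover cap 1 of 5, counted from the jig's +y end, 64 mm apart. Dark brown plastic cap: slightly domed round head 18 mm across and 4.5 mm thick on an 8 mm stem, already started in its hole. At the start 8.5 to 11.5 mm above the panel's face; 4.5 mm above it (40.5 mm above the bench) when fully home.
- cap1 (a joint): How far cap 1 has been pushed straight down into its hole (m): 0 = the head's underside is 7 mm clear of the panel, 0.007 = fully home, head resting on the panel (rigid stop). It starts between 0 and 0.003. It slides stiffly (about 3 N), stays where it is left, and comes out again if pulled up. The thin crown of the head gives about 1 mm under 8 N (2 mm at most) and springs back.
- cap2_top (a point): Top centre of cover cap 2 of 5, counted from the jig's +y end, 64 mm apart. Dark brown plastic cap: slightly domed round head 18 mm across and 4.5 mm thick on an 8 mm stem, already started in its hole. At the start 8.5 to 11.5 mm above the panel's face; 4.5 mm above it (40.5 mm above the bench) when fully home.
- cap2 (a joint): How far cap 2 has been pushed straight down into its hole (m): 0 = the head's underside is 7 mm clear of the panel, 0.007 = fully home, head resting on the panel (rigid stop). It starts between 0 and 0.003. It slides stiffly (about 3 N), stays where it is left, and comes out again if pulled up. The thin crown of the head gives about 1 mm under 8 N (2 mm at most) and springs back.
- cap3_top (a point): Top centre of cover cap 3 of 5, counted from the jig's +y end, 64 mm apart. Dark brown plastic cap: slightly domed round head 18 mm across and 4.5 mm thick on an 8 mm stem, already started in its hole. At the start 8.5 to 11.5 mm above the panel's face; 4.5 mm above it (40.5 mm above the bench) when fully home.
- cap3 (a joint): How far cap 3 has been pushed straight down into its hole (m): 0 = the head's underside is 7 mm clear of the panel, 0.007 = fully home, head resting on the panel (rigid stop). It starts between 0 and 0.003. It slides stiffly (about 3 N), stays where it is left, and comes out again if pulled up. The thin crown of the head gives about 1 mm under 8 N (2 mm at most) and springs back.
- cap4_top (a point): Top centre of cover cap 4 of 5, counted from the jig's +y end, 64 mm apart. Dark brown plastic cap: slightly domed round head 18 mm across and 4.5 mm thick on an 8 mm stem, already started in its hole. At the start 8.5 to 11.5 mm above the panel's face; 4.5 mm above it (40.5 mm above the bench) when fully home.
- cap4 (a joint): How far cap 4 has been pushed straight down into its hole (m): 0 = the head's underside is 7 mm clear of the panel, 0.007 = fully home, head resting on the panel (rigid stop). It starts between 0 and 0.003. It slides stiffly (about 3 N), stays where it is left, and comes out again if pulled up. The thin crown of the head gives about 1 mm under 8 N (2 mm at most) and springs back.
- cap5_top (a point): Top centre of cover cap 5 of 5, counted from the jig's +y end, 64 mm apart. Dark brown plastic cap: slightly domed round head 18 mm across and 4.5 mm thick on an 8 mm stem, already started in its hole. At the start 8.5 to 11.5 mm above the panel's face; 4.5 mm above it (40.5 mm above the bench) when fully home.
- cap5 (a joint): How far cap 5 has been pushed straight down into its hole (m): 0 = the head's underside is 7 mm clear of the panel, 0.007 = fully home, head resting on the panel (rigid stop). It starts between 0 and 0.003. It slides stiffly (about 3 N), stays where it is left, and comes out again if pulled up. The thin crown of the head gives about 1 mm under 8 N (2 mm at most) and springs back.

How it is judged (in metres and radians):
On the way, in this order (a step that is already met when the one before it is completed fails the run):
1. the cap at one end of the row is home (value of joint any of cap1, cap5 above 0.0052 m), for 0.1 s.
2. the finger has worked along to the middle cap and it is home (value of joint cap3 above 0.0052 m and (value of joint each of cap1, cap2 above 0.0052 m or value of joint each of cap4, cap5 above 0.0052 m)), for 0.1 s.
3. the last cap at the other end is home (value of joint each of cap1, cap2, cap3, cap4, cap5 above 0.0052 m), for 0.1 s.
At the end, for the whole second after the job is handed in: All five caps are home (each pushed in more than 5.2 mm of its 7 mm, so less than 1.8 mm gap under its head); the pencil is within 12 mm and the glue bottle, screwdriver and tray within 20 mm of where they were, the bottle upright (all of step 3 and distance of each of glue_bottle, air_driver, cap_tray from where it was at the start of the episode below 0.02 m and distance of pencil from where it was at the start of the episode below 0.012 m and angle between glue_bottle's own z axis and vertical below 0.15 rad); the robot touches nothing.
It fails at once if a cap is pressed home out of turn (the row is worked from one end to the other, next to next) ((value of joint cap2 above 0.0052 m and value of joint each of cap1, cap3 below 0.0052 m) or (value of joint cap3 above 0.0052 m and value of joint each of cap2, cap4 below 0.0052 m) or (value of joint cap4 above 0.0052 m and value of joint each of cap3, cap5 below 0.0052 m) or (value of joint each of cap1, cap5 above 0.0052 m and value of joint any of cap2, cap3, cap4 below 0.0052 m)).
It fails at once if with the row begun but not finished, the fingers leave it: grasp point more than 85 mm above the panel's face or more than 75 mm to the side of the row (value of joint any of cap1, cap5 above 0.0052 m and value of joint any of cap1, cap2, cap3, cap4, cap5 below 0.0052 m and (z of the grasp point in the frame of jig above 0.121 m or x of the grasp point in the frame of jig above 0.025 m or x of the grasp point in the frame of jig below -0.125 m)).
It fails at once if the panel, jig or a cap is pressed with more than 40 N (contact force between the fingers and jig above 40 N).
It fails at once if a cap is pulled up out of its hole by more than 2 mm (value of joint any of cap1, cap2, cap3, cap4, cap5 below -0.002 m).
It fails at once if the pencil is moved more than 12 mm, or the bottle, screwdriver or tray more than 20 mm (distance of any of glue_bottle, air_driver, cap_tray from where it was at the start of the episode above 0.02 m or distance of pencil from where it was at the start of the episode above 0.012 m).
It also fails if it takes over 48 s, if anything falls off the work surface, if the arm or the gripper's body presses on something with over 40 N, if the wrist force passes 120 N, or if a joint passes its speed limit or range.

## Working session

There is one attempt and no reset: what is moved stays moved. The work goes in short steps, each a Python script; the robot and the scene stay as the last script left them, time stands still between calls to the robot, and variables do not carry over. Pictures are saved under pics/ and viewed, at most 10 in all, crops included, and the job is handed in when it is done.

```bash
mkdir -p pics; python3 - <<'E'
from rig import robot
import cv2,numpy as np
for n in ("scene","side"):
    p,d=robot.grab_frame(n); cv2.imwrite(f"pics/{n}0.png",p[:,:,::-1]); np.savez(f"pics/{n}0.npz",p=p,d=d)
    print(n,{k:(np.round(v,4).tolist() if k=="view" else v) for k,v in robot.camera_info(n).items()})
print(robot.read_t(),robot.read_force(),robot.read_tcp_rot())
E
```

```text
scene {'vfov': 48.18414152463864, 'cx': 285.8878006058638, 'cy': 207.74468846887913, 'k1': -0.10477080334249463, 'view': [[0.8015, 0.5978, 0.015, -0.4899], [0.4694, -0.6133, -0.6352, -0.2435], [-0.3706, 0.5161, -0.7722, 1.344], [0.0, 0.0, 0.0, 1.0]]}
side {'vfov': 54.14626531438201, 'cx': 281.2336046178293, 'cy': 205.40254528501762, 'k1': -0.09028674611511547, 'view': [[-0.9906, -0.1352, 0.022, 0.6111], [-0.1064, 0.6588, -0.7448, 0.1045], [0.0862, -0.7401, -0.6669, 1.0249], [0.0, 0.0, 0.0, 1.0]]}
0.1 [ 0.09296997  0.06907661 -0.19032683] [[-9.43531189e-01 -3.31283108e-01 -6.30175149e-04]
 [-3.31283680e-01  9.43530178e-01  1.38814195e-03]
 [ 1.34721291e-04  1.51852197e-03 -9.99998838e-01]]
```

View pics/scene0.png

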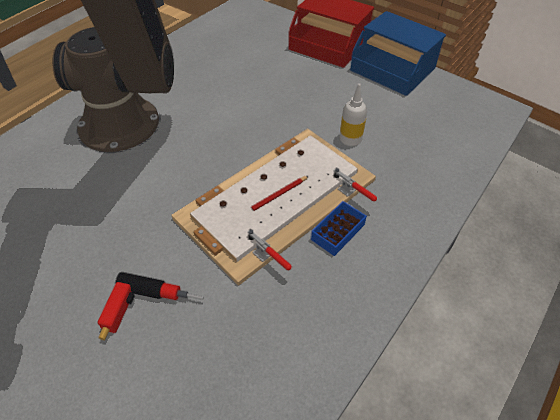

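View pics/side0.png

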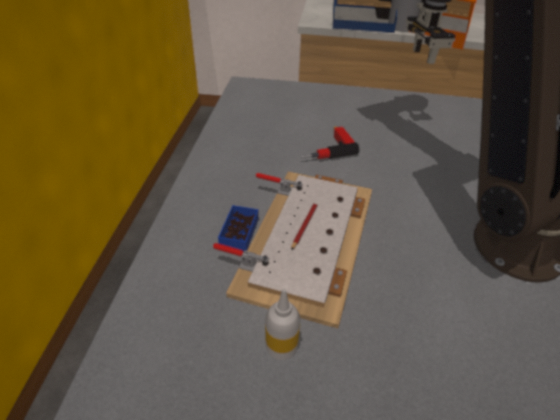

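The scene view shows the row at about (223,204) to (301,153). In the side view it runs from (340,199) to (317,271). The pencil lies inward of the row, and the bottle is beyond the +y end. Next I'll localise the caps by intersecting pixel rays with the cap-top plane.

```bash
cat > h.py <<'E'
from rig import robot
import cv2,numpy as np
def K(ci):
    f=210/np.tan(np.radians(ci["vfov"]/2)); return np.array([[f,0,ci["cx"]],[0,f,ci["cy"]],[0,0,1]])
def blob(p,u,v,r=9):
    w=p[v-r:v+r+1,u-r:u+r+1].max(2); m=(w<110).astype(np.uint8)
    n,l,s,c=cv2.connectedComponentsWithStats(m)
    i=min(range(1,n),key=lambda i:np.hypot(*(c[i]-r))-0.02*s[i,4]); return c[i]+[u-r,v-r],s[i,4]
def ray(ci,T,px,z):  # T: cam->world
    s=cv2.undistortPoints(np.array([[px]],float),K(ci),np.array([ci["k1"],0,0,0]))[0,0]
    d=T[:3,:3]@[s[0],s[1],1]; o=T[:3,3]; return o+d*(z-o[2])/d[2]
def fit(P):  # row centre and direction from ordered points, 64 mm pitch
    k=np.arange(5)-2; c=P[:,:2].mean(0); d=(k[:,None]*P[:,:2]).sum(0); sp=np.linalg.norm(d)/10; u=d/np.linalg.norm(d)
    Q=c+k[:,None]*u*0.064; return Q,u,sp,np.linalg.norm(P[:,:2]-Q,axis=1)
E
python3 - <<'E'
from h import *
np.set_printoptions(precision=4,suppress=True)
S={"scene":[(223,204),(244,190),(264,177),(283,165),(301,153)],"side":[(340,199),(335,215),(329,232),(323,250),(317,271)]}
for n,px in S.items():
    z=np.load(f"pics/{n}0.npz"); ci=robot.camera_info(n); T=np.linalg.inv(np.array(ci["view"]))
    P=[]
    for u,v in px:
        c,a=blob(z["p"],u,v); P.append(ray(ci,T,c,.044)); dd=z["d"][int(round(c[1])),int(round(c[0]))]
        s=cv2.undistortPoints(np.array([[c]]),K(ci),np.array([ci["k1"],0,0,0]))[0,0]
        print(n,c,a,P[-1],(T@[s[0]*dd,s[1]*dd,dd,1])[:3])
    Q,u,sp,e=fit(np.array(P)); print(Q,u,sp,e)
print(robot.camera_info("wrist"))
E
```

```text
scene [222.5294 203.5588] 34 [ 0.4729 -0.0646  0.044 ] [ 0.4747 -0.0662  0.0468]
scene [243.5862 190.069 ] 29 [ 0.485  -0.0021  0.044 ] [ 0.4847 -0.0018  0.0435]
scene [263.4516 176.5806] 31 [0.4952 0.0618 0.044 ] [0.4977 0.0589 0.0481]
scene [282.2857 163.9643] 28 [0.5058 0.1251 0.044 ] [0.5071 0.1234 0.0462]
scene [300.3571 152.3571] 28 [0.5175 0.1874 0.044 ] [0.5198 0.1839 0.0481]
[[ 0.4733 -0.0646]
 [ 0.4843 -0.0015]
 [ 0.4953  0.0615]
 [ 0.5063  0.1246]
 [ 0.5172  0.1876]] [0.1715 0.9852] 0.06407476476636809 [0.0004 0.0009 0.0003 0.0007 0.0003]
side [339.6667 198.875 ] 24 [ 0.4706 -0.0589  0.044 ] [ 0.4706 -0.0586  0.0443]
side [334.6667 214.875 ] 24 [0.4813 0.0051 0.044 ] [0.4811 0.0029 0.0419]
side [329.2424 231.5758] 33 [0.492  0.0664 0.044 ] [0.4919 0.0662 0.0437]
side [323.0571 249.9714] 35 [0.5031 0.1282 0.044 ] [0.5031 0.1281 0.0439]
side [316.4634 270.6829] 41 [0.5137 0.1914 0.044 ] [0.5138 0.1937 0.0467]
[[ 0.4703 -0.0597]
 [ 0.4812  0.0034]
 [ 0.4921  0.0665]
 [ 0.5031  0.1295]
 [ 0.514   0.1926]] [0.1709 0.9853] 0.06330556646497568 [0.0008 0.0017 0.0002 0.0013 0.0012]
{'vfov': 64.78519691787953, 'cx': 277.0999986464367, 'cy': 209.12056138777982, 'k1': -0.04261701497802871, 'T_tool_cam': array([[ 0.0006, -0.9681, -0.2507,  0.0663],
       [ 1.    ,  0.0008, -0.0005, -0.0001],
       [ 0.0007, -0.2507,  0.9681, -0.1578],
       [ 0.    ,  0.    ,  0.    ,  1.    ]])}
```

Both views agree to about 5 mm: residuals are under 2 mm and the pitch is about 64 mm. I'll close the gripper, go above the row and refine with the wrist camera.

```bash
python3 - <<'E'
from h import *
np.set_printoptions(precision=4,suppress=True)
robot.move_gripper(0.0)
u=np.array([.1712,.9852,0]); u/=np.linalg.norm(u); n=np.array([u[1],-u[0],0]) # n = jig +x
best=None
for s in (1,-1):
    x=s*u; z=np.array([0,0,-1.]); R=np.c_[x,np.cross(z,x),z]
    q=robot.ik([.4937,.064,.2],R); print(s,q)
    if q is not None:
        m=max(abs(np.array(q)-robot.read_qpos()))
        if best is None or m<best[0]: best=(m,R)
R=best[1]; np.save("R.npy",R)
robot.goto(np.array([.4937,.064,.22])+.05*n,R); robot.dwell(.3)
p0,R0=robot.read_position(),robot.read_tcp_rot()
p,d=robot.grab_frame("wrist"); cv2.imwrite("pics/w1.png",p[:,:,::-1]); np.savez("pics/w1.npz",p=p,d=d,pos=p0,R=R0)
print(robot.read_t(),p0,R0,robot.read_force())
E
```

```text
1 [ 30.0468   4.9023 -23.4498   0.     -61.6479 140.0952]
-1 [ 30.0468   4.9023 -23.4498   0.     -61.6479 -39.9048]
4.5667 [0.543  0.0551 0.22  ] [[-0.1717 -0.9851 -0.0001]
 [-0.9851  0.1717 -0.0001]
 [ 0.0001  0.0001 -1.    ]] [ 0.82   -0.3325 -0.7433]
```

View pics/w1.png

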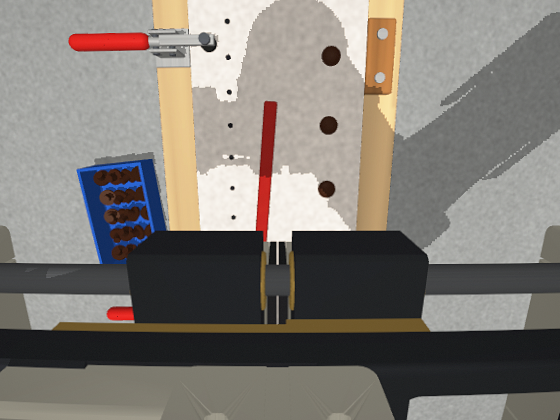

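The wrist view shows cap 5 at (331,56), cap 4 at (328,125) and cap 3 at (326,189). The pencil is at about (268,170) and the gripper hides the other caps.

```bash
python3 - <<'E'
from h import *
np.set_printoptions(precision=4,suppress=True)
z=np.load("pics/w1.npz"); ci=robot.camera_info("wrist")
W=np.eye(4); W[:3,:3]=z["R"]; W[:3,3]=z["pos"]; T=W@np.array(ci["T_tool_cam"])
P=[]
for u,v in [(331,56),(328,125),(326,189)]:
    c,a=blob(z["p"],u,v,14); dd=z["d"][int(round(c[1])),int(round(c[0]))]
    for it in range(1):
        s=cv2.undistortPoints(np.array([[c]]),K(ci),np.array([ci["k1"],0,0,0]))[0,0]
        D=(T@[s[0]*dd,s[1]*dd,dd,1])[:3]
    print(c,a,"depth",D,"ray .044",ray(ci,T,c,.044)); P.append(ray(ci,T,c,.044))
P=np.array(P); d=P[2]-P[0]; print(d/np.linalg.norm(d),np.linalg.norm(d)/2)
E
```

```text
[330.7129  55.4488] 303 depth [ 0.4725 -0.0638  0.0459] ray .044 [ 0.4721 -0.0641  0.044 ]
[328.2634 124.8893] 262 depth [ 0.4833 -0.0014  0.0451] ray .044 [ 0.4831 -0.0014  0.044 ]
[326.2523 188.5642] 218 depth [0.4939 0.0609 0.0456] ray .044 [0.4938 0.0612 0.044 ]
[0.1702 0.9854 0.    ] 0.06360146564712757
```

These agree with the scene camera to within 1 mm. I'll press from cap 5 to cap 1 with small steps guarded by force.

```bash
cat > press.py <<'E'
from h import *
R=np.load("R.npy"); u=np.array([.1709,.9853,0]); u/=np.linalg.norm(u); c3=np.array([.4941,.0615,0])
def at(n,z): return c3+u*.064*(3-n)+[0,0,z]
def press(n,travel=.058):
    robot.servo_line(at(n,travel),R,speed=.1); robot.dwell(.15)
    f0=np.mean([robot.read_force()[2] for _ in range(3)]); z=.050; log=[]
    robot.servo_line(at(n,z),R,speed=.04)
    while z>.0375:
        z-=.0005; robot.servo_line(at(n,z),R,speed=.01); f=robot.read_force()[2]-f0
        log.append((round(z*1e3,1),round(robot.read_position()[2]*1e3,1),round(f,1)))
        if f>11: break
    robot.servo_line(at(n,travel),R,speed=.05)
    print(n,round(robot.read_t(),2),log[::2],log[-1])
E
python3 - <<'E'
from press import *
robot.goto(at(5,.12),R)
press(5)
E
```

```text
5 13.11 [(49.5, np.float64(49.5), np.float64(-0.0)), (48.5, np.float64(48.5), np.float64(0.2)), (47.5, np.float64(47.5), np.float64(-0.8)), (46.5, np.float64(46.5), np.float64(0.2)), (45.5, np.float64(45.6), np.float64(1.6)), (44.5, np.float64(44.5), np.float64(2.0)), (43.5, np.float64(43.5), np.float64(2.0)), (42.5, np.float64(42.5), np.float64(2.2)), (41.5, np.float64(41.5), np.float64(3.2)), (40.5, np.float64(40.5), np.float64(2.2)), (39.5, np.float64(39.7), np.float64(7.0)), (38.5, np.float64(39.0), np.float64(10.1))] (38.0, np.float64(38.7), np.float64(12.4))
```

Cap 5 behaved as expected: it slid at about 2–3 N and stopped rigidly near 40 mm. Now the other four.

```bash
sed -i 's/z-=.0005;/z-=.001 if z>.0415 else .0005;/' press.py; python3 - <<'E'
from press import *
for n in (4,3,2,1):
    press(n,.056)
    if robot.read_t()>40: print("late",n)
robot.servo_line(at(1,.2),R,speed=.15)
robot.servo_line(at(3,.23)+np.array([.05,-.01,0]),R,speed=.25)
p0,R0=robot.read_position(),robot.read_tcp_rot()
ims=[robot.grab_frame("scene")[0][110:260,150:400],robot.grab_frame("side")[0][150:300,210:400]]
cv2.imwrite("pics/end.png",np.hstack([cv2.resize(i,(400,400*i.shape[0]//i.shape[1]))[:240] for i in ims])[:,:,::-1])
print(robot.read_t())
E
```

```text
4 18.61 [(49.0, np.float64(49.0), np.float64(-0.4)), (47.0, np.float64(46.9), np.float64(-0.9)), (45.0, np.float64(45.0), np.float64(0.6)), (43.0, np.float64(43.1), np.float64(2.3)), (41.0, np.float64(41.0), np.float64(2.3)), (40.0, np.float64(40.1), np.float64(3.5)), (39.0, np.float64(39.4), np.float64(9.0)), (38.0, np.float64(38.7), np.float64(12.8))] (38.0, np.float64(38.7), np.float64(12.8))
3 24.11 [(49.0, np.float64(49.0), np.float64(0.6)), (47.0, np.float64(47.0), np.float64(1.1)), (45.0, np.float64(45.1), np.float64(3.1)), (43.0, np.float64(42.9), np.float64(3.0)), (41.0, np.float64(41.0), np.float64(3.4)), (40.0, np.float64(40.1), np.float64(3.9)), (39.0, np.float64(39.4), np.float64(9.8)), (38.0, np.float64(38.7), np.float64(14.0))] (38.0, np.float64(38.7), np.float64(14.0))
2 29.61 [(49.0, np.float64(49.0), np.float64(0.1)), (47.0, np.float64(47.1), np.float64(1.6)), (45.0, np.float64(45.1), np.float64(3.3)), (43.0, np.float64(43.0), np.float64(2.7)), (41.0, np.float64(41.0), np.float64(3.1)), (40.0, np.float64(40.1), np.float64(4.2)), (39.0, np.float64(39.4), np.float64(9.7)), (38.0, np.float64(38.8), np.float64(13.7))] (38.0, np.float64(38.8), np.float64(13.7))
1 35.11 [(49.0, np.float64(49.0), np.float64(0.4)), (47.0, np.float64(46.9), np.float64(-0.3)), (45.0, np.float64(45.1), np.float64(1.6)), (43.0, np.float64(43.0), np.float64(1.5)), (41.0, np.float64(41.0), np.float64(1.3)), (40.0, np.float64(40.1), np.float64(3.8)), (39.0, np.float64(39.4), np.float64(7.3)), (38.0, np.float64(38.8), np.float64(11.8))] (38.0, np.float64(38.8), np.float64(11.8))
37.0333
```

View pics/end.png

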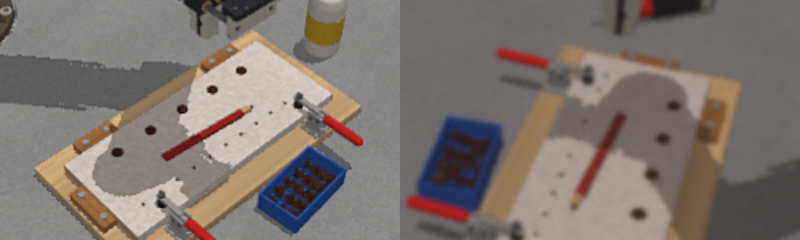

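In the closing view all five caps, (117,152) to (241,70) in the left half, sit flat on the panel. The pencil at (207,133), the tray and the bottle look undisturbed, and the arm is clear.

```bash
python3 -c "
from rig import robot
print(robot.job_done())"
```

```text
the job is handed in; nothing more can be done
None
```

I pressed all five caps down to their stops in one pass from cap 5 to cap 1, peaking at about 14 N, with no bystander visibly moved in the closing picture (the screwdriver was out of frame), and handed the job in at about 37 s; no verdict was returned.

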